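Lay the cleaned mill feed parts back on their traced outlines

ROBOT

A 6-joint arm with a two-finger parallel gripper is mounted at the origin on the work surface. World frame = base frame: x ahead of the robot, y to its left, z up, the work surface at z = 0. Lengths are in m, angles in degrees, forces in N, time in s.
With the tool pointing down it reaches from about 0.325 to 0.875 m from the base axis. Payload 4.4 kg.
Tool frame: the origin (TCP) lies at the very end of the fingers, on their centre line; the grasp point (between the pads) lies 19 mm behind it (tcp_to_grasp is the distance from the TCP to the grasp point, in m); z points along the fingers, y is the line along which they close (so a half turn about z gives the same grasp; the last joint's range is limited). The gripper opens to 85 mm and grips with 20 to 120 N. Pads are 22 mm wide; open, the fingers measure 114 mm over their backs; the gripper's body (76 mm by 85 mm) begins 54 mm behind the grasp point. The pads swing forward as they close: fully open they stand 13 mm farther back than shut.
Start: joints at [-84.769, 11.837, 88.321, -0, 79.842, -8.623], TCP at [0.138, -0.558, 0.231] pointing down, gripper open.
Joint ranges: [-156.59, 156.59], [-49.26, 127.26], [12.9, 141.05], [-63.56, 243.56], [4.71, 150.69], [-161.64, 161.64]. Speed limits (degrees/s): [159.86, 159.86, 180, 180, 180, 180].

INTERFACE

Orientations are given as a 3x3 rotation matrix whose columns are the frame's x, y, z axes.
In Python, from station import state, capture, hand_in, spot_in, tcp_to_grasp gives the robot as it stands.
- The arm moves only by the tool play_rows, never from a script. Its argument "commands" is a list of rows, each an object with "slide": the shift along the tool's x, y, z in m, a list of three; "delta_rot": the turn, a rotation vector about the tool's x, y, z in rad, a list of three. A call has 1 to 8 rows; each row shifts and turns the commanded pose from where the row before left it, along the tool's axes as they then stand; what a row does not reach is not made up. A row lasts 1/10 s, in which the tool goes at most 50 mm and 8.59 degrees, less where a joint would pass 70% of its speed; a pose out of reach is approached as far as the arm can. A call is refused whole if a number of a shift passes 0.05 or a number of a turn 0.15, either way. A call with a gripper value outside its range is refused whole. "hand" is the opening, from 0 (shut) to 1 (fully open), set as the call begins (left out, the last holds). The fingers move at their own pace and stop on an object; "grip_force" is the grip in N (left out, the last holds). Time passes only in rows, so rows that do not move let the fingers close. It gives the time, the measured TCP pose, the force, the opening and the grip force at its end, in the units of the state.
- state(): the state, without advancing time (a new reading comes with each control period).
- capture(name): name is "scene" or "top" or "wrist"; returns a dict with "pixels" (420x560x3 uint8, red, green, blue), "z_map" (420x560 float32, m along the optical axis (not along the pixel's ray), 0 where there is no reading), "K" (3x3 intrinsics, pixels), "distortion" ([k1, k2, p1, p2, k3] as OpenCV has them; the pictures are not rectified), "R" (3x3) and "t" (3): a world point X has camera coordinates R X + t. Camera axes: x right, y down, z forward; pixel columns grow to the right and rows downward; lengths in m; the calibration is good to about 2 mm. A picture is of the moment at which its call begins.
- hand_in(): hands the job in; it is judged then, once.
Trained networks look in a picture, given as the dict that the camera call returned (one of the last four; its "shot" number tells which), for a name from the list of things; names that differ only in an ending like _2 or _b are one class to them, and where a whole thing is asked for, a point or a joint stands for the part that bears it (a point fixed in the world has none). Each returns a list of dicts, best first, with "score" (0 to 1); they miss things now and then, are a little off and sometimes report something else, mostly with a low value. They report only what shows in the picture. A call takes as long as a camera call. They do not tell look-alikes from the thing itself.
- spot_in(target, picture): "extent" ([left, top, right, bottom] in pixels, round what is visible of it).
The state is a dict: "t": time; "q": joint angles; "qd": joint speeds; "effort": joint torques, N m; "tool_pos": TCP position; "tcp_rot": TCP orientation; "ft_force": force on the tool from outside, world axes, zero at the start; "torque": the same for the moment, N m; "finger_gap": finger opening in m; "grasp_force": force on a finger pad.
Only numpy, scipy, OpenCV 4.12 (cv2) and the standard library are available. Lean on these libraries where they do the work, as an engineer would, in place of code of your own. Each camera call takes 0.05 s, during which the arm holds its last target. There are 200 camera calls.

TASK

The cleaned feed parts of the milling machine (the large dial, the small dial, the ball lever and the bearing bracket) have to be laid out for reassembly: put each one on the cardboard card that bears its own traced outline, squarely on the outline, the lever and the bracket turned the way they are traced (ball of the lever on the ball's circle). Set each part down gently, flat and the same way up as it lies now, and let go of it; do not push the spanner or the screwdriver lying on the bench.

Things in the scene. Friction and masses are not known exactly. Their poses are not given: they have to be found in the camera images.
- large_dial_center (a point): The LARGE of two aluminium graduated dials, standing upright: round skirt 76 mm in diameter, 14 mm high, with a coaxial hub 44 mm in diameter on it; 44 mm high in all, bore 24 mm, 0.26 kg. Grip across the hub, free from 14 to 44 mm above the underside. Point: on the axis half-way up, 22 mm above the underside; z up; its turn about z does not matter.
- small_dial_center (a point): The SMALL aluminium dial, same form: skirt 52 mm in diameter, 12 mm high, hub 32 mm in diameter, 38 mm high in all, bore 16 mm, 0.12 kg. Grip across the hub, free from 12 to 38 mm above the underside. Point: on the axis half-way up, 19 mm above the underside; z up; its turn about z does not matter.
- ball_lever_hub (a point): Steel lever lying flat: upright round hub 36 mm in diameter and 30 mm high (bore 18), an arm 12 mm thick, and a black ball 30 mm in diameter, its centre 75 mm from the hub's axis. 0.25 kg. Grip across the hub, fingers either side of the arm's line. Point: on the hub's axis half-way up, 15 mm above the underside; x points from hub to ball, z up.
- bearing_bracket_center (a point): Dark cast bearing bracket lying on its flange: flange 104 mm long (x), 12 thick, 52 wide (y), with rounded ears; in the middle an upright boss 44 mm in diameter, 44 mm high in all, bored 26, a rib to each ear. 0.45 kg. Grip the boss along y, free from 12 to 44 mm above the underside. Point: on the boss's axis half-way up, 22 mm above the underside; z up. Same after half a turn.
- large_dial_card: Brown cardboard square, 100 by 100 mm, fixed to the table, 3 mm thick (top face 3 mm above the table). In black pen it bears the outline of the large dial: a circle 78 mm in diameter (and a small one for the bore), centred on the card. Origin: centre of the card's underside, below the circle's centre.
- small_dial_card: Brown cardboard square, 76 by 76 mm, fixed to the table, 3 mm thick (top face 3 mm above the table). In black pen it bears the outline of the small dial: a circle 54 mm in diameter (and a small one for the bore), centred on the card. Origin: centre of the card's underside, below the circle's centre.
- lever_card: Brown cardboard strip, 128 mm (x) by 60 mm (y), fixed to the table, 3 mm thick (top face 3 mm above the table). In black pen it bears the outline of the lever: hub's circle 38 mm wide with a ring for the bore, narrow arm, ball's circle 32 mm wide. Origin: centre of the card's underside; the middle of the hub's circle lies 36 mm from it towards -x, that of the ball's circle 39 mm towards +x.
- bracket_card: Brown cardboard strip, 126 mm (x) by 66 mm (y), fixed to the table, 3 mm thick (top face 3 mm above the table). In black pen it bears the outline of the bracket's flange, lengthwise along x, with rings for the bore and the two bolt holes. Origin: centre of the card's underside, below the middle of the bore's ring.
- spanner: Bystander: a plain steel spanner 120 mm long, lying flat among the parts. Origin: about its middle, underside; x runs along it. Leave it where it lies.
- screwdriver: Bystander: a screwdriver 170 mm long with a red handle, lying at the left of the work area. Origin: about its middle, underside; x runs along it. Leave it where it lies.
Not all that is in view belongs to the job. Leave any orange, purple or yellow look-alike of the part that bears small_dial_center alone.

How it is judged (in metres and radians):
At the end, for the whole second after the job is handed in: Each part rests upright on its own card, released and still, its centre (the lever: its hub, lengthwise and crosswise) within 10 mm of that of its outline; lever and bracket within 12 degrees of the traced direction, the lever with its ball towards the ball's circle, the bracket either way round (horizontal distance between large_dial_center and large_dial_card below 0.01 m and angle between each of large_dial_center, small_dial_center, ball_lever_hub, bearing_bracket_center's own z axis and vertical below 0.1 rad and height (world z) of large_dial_center between 0.022 and 0.029 m and linear speed of each of large_dial, small_dial, ball_lever, bearing_bracket below 0.01 m/s and horizontal distance between small_dial_center and small_dial_card below 0.01 m and height (world z) of small_dial_center between 0.019 and 0.026 m and x of ball_lever_hub in the frame of lever_card between -0.046 and -0.026 m and y of ball_lever_hub in the frame of lever_card between -0.01 and 0.01 m and x of lever_card in the frame of ball_lever_hub above 0.02 m and angle between the x axis of ball_lever_hub and the x axis of lever_card, either way round below 0.21 rad and height (world z) of ball_lever_hub between 0.015 and 0.022 m and horizontal distance between bearing_bracket_center and bracket_card below 0.01 m and angle between the x axis of bearing_bracket_center and the x axis of bracket_card, either way round below 0.21 rad and height (world z) of bearing_bracket_center between 0.022 and 0.029 m); the robot touches nothing.
It fails at once if the spanner is pushed more than 15 mm (distance of spanner from where it was at the start of the episode above 0.015 m).
It fails at once if the screwdriver is pushed more than 15 mm (distance of screwdriver from where it was at the start of the episode above 0.015 m).
It fails at once if a part is dropped or slammed: it moves faster than 0.6 m/s while its centre is less than 50 mm above the table ((linear speed of large_dial above 0.6 m/s and height (world z) of large_dial_center below 0.05 m) or (linear speed of small_dial above 0.6 m/s and height (world z) of small_dial_center below 0.05 m) or (linear speed of ball_lever above 0.6 m/s and height (world z) of ball_lever_hub below 0.05 m) or (linear speed of bearing_bracket above 0.6 m/s and height (world z) of bearing_bracket_center below 0.05 m)).
It also fails if it takes over 112 s, if anything falls off the work surface, if the arm or the gripper's body presses on something with over 40 N, if the wrist force passes 120 N, or if a joint passes its speed limit or range.

## Working session

There is one attempt and no reset: what is moved stays moved. The work goes in short steps, Python scripts to look and compute and a tool call to move; the robot and the scene stay as the last step left them, time stands still between calls to the robot, and variables do not carry over. Pictures are saved under pics/ and viewed, at most 14 in all, crops included, and the job is handed in when it is done.

Besides the shell and the picture viewer there is one more tool, called by a JSON object that holds its "method" and its "body". play_rows: Moves the arm, as the interface text tells. Its arguments: {"type":"object","properties":{"commands":{"type":"array","items":{"type":"object","properties":{"slide":{"type":"array","items":{"type":"number"}},"delta_rot":{"type":"array","items":{"type":"number"}}}}},"hand":{"type":"number"},"grip_force":{"type":"number"}},"required":["commands"]}

```bash
mkdir -p pics; ls; cat > h.py <<'E'
import numpy as np, cv2
from station import *
N=["large_dial_center","small_dial_center","ball_lever_hub","bearing_bracket_center","large_dial_card","small_dial_card","lever_card","bracket_card","spanner","screwdriver"]
def save(c,n): cv2.imwrite(f"pics/{n}.png",c["pixels"][:,:,::-1])
def at_z(c,uv,z):
    p=cv2.undistortPoints(np.array(uv,float).reshape(-1,1,2),c["K"],np.array(c["distortion"]))[:,0]
    R=np.array(c["R"]);t=np.array(c["t"]);o=-R.T@t
    d=np.c_[p,np.ones(len(p))]@R
    return o+d*((z-o[2])/d[:,2])[:,None]
def cloud(c):
    v,u=np.nonzero(c["z_map"]>0)
    z=c["z_map"][v,u]
    p=cv2.undistortPoints(np.c_[u,v].astype(float).reshape(-1,1,2),c["K"],np.array(c["distortion"]))[:,0]
    X=(np.c_[p,np.ones(len(p))]*z[:,None]-np.array(c["t"]))@np.array(c["R"])
    return u,v,X
E
python3 - <<'E'
from h import *
s=state();print(s["t"],s["tool_pos"],np.round(s["tcp_rot"],3).tolist(),tcp_to_grasp)
for n in ["top","scene"]:
    c=capture(n);save(c,n+"0");print(n,-np.array(c["R"]).T@np.array(c["t"]))
    if n=="top":
        for k in N:
            print(k,[(round(r["score"],2),np.round(r["extent"]).tolist(),np.round(at_z(c,[((r["extent"][0]+r["extent"][2])/2,(r["extent"][1]+r["extent"][3])/2)],0.003)[0,:2],3).tolist()) for r in spot_in(k,c)[:4]])
E
```

```text
pics
0.0 [ 0.13761395 -0.55749878  0.23010799] [[0.971, 0.239, -0.0], [0.239, -0.971, 0.002], [0.0, -0.002, -1.0]] 0.0187
top [ 0.37008967 -0.02487611  0.99159339]
large_dial_center [(0.62, [263.0, 202.0, 289.0, 231.0], [0.482, -0.012])]
small_dial_center [(0.87, [392.0, 134.0, 412.0, 157.0], [0.669, -0.358]), (0.86, [444.0, 211.0, 468.0, 227.0], [0.467, -0.49]), (0.62, [318.0, 260.0, 336.0, 278.0], [0.344, -0.142]), (0.59, [355.0, 147.0, 375.0, 165.0], [0.641, -0.255])]
ball_lever_hub [(0.76, [228.0, 139.0, 256.0, 177.0], [0.642, 0.074])]
bearing_bracket_center [(0.74, [200.0, 200.0, 221.0, 238.0], [0.479, 0.159])]
large_dial_card []
small_dial_card [(0.97, [125.0, 207.0, 167.0, 239.0], [0.473, 0.331])]
lever_card [(0.94, [312.0, 192.0, 344.0, 244.0], [0.476, -0.148])]
bracket_card [(0.67, [378.0, 191.0, 423.0, 240.0], [0.48, -0.34])]
spanner [(0.69, [291.0, 131.0, 302.0, 170.0], [0.659, -0.07]), (0.39, [166.0, 136.0, 213.0, 183.0], [0.643, 0.218])]
screwdriver [(0.6, [100.0, 140.0, 115.0, 202.0], [0.615, 0.442])]
scene [ 1.36274475 -0.11819527  1.40248282]
```

```bash
python3 - <<'E'
import cv2
a=cv2.imread("pics/top0.png")[110:300,90:490]
cv2.imwrite("pics/top0c.png",cv2.resize(a,(800,380),interpolation=cv2.INTER_CUBIC))
E
```

```text
(no output)
```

View pics/top0c.png

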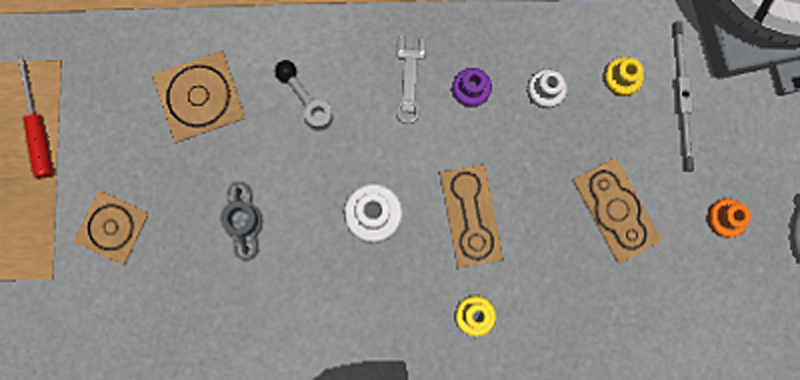

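View pics/scene0.png

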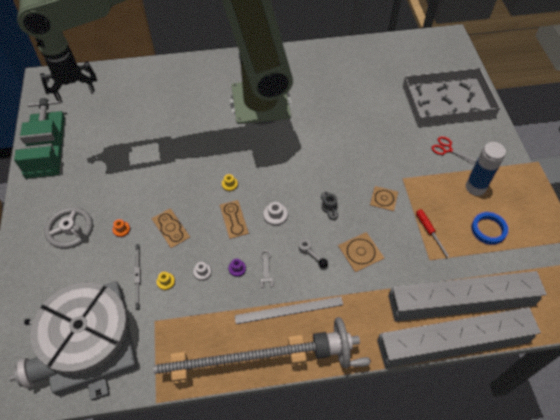

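Candidates for the small dial (crop px, 2x): purple (472,87), yellow (624,76), yellow (475,316), orange (729,217), and white/aluminium (547,88). The white one, at full-picture (363,154), matches the description. The large dial is at crop (373,212), the bracket at (241,220), and the lever hub at (317,113) with its ball at (285,70). The lever card's hub ring is at (477,243) with the ball end at (465,185).

```bash
cat >> h.py <<'E'
def cards(c,wh):
    """wh: dict name->approx xy; returns centre, corner rect in world at z=.003"""
    hsv=cv2.cvtColor(c["pixels"],cv2.COLOR_RGB2HSV)
    m=((hsv[...,0]>8)&(hsv[...,0]<22)&(hsv[...,1]>70)).astype(np.uint8)
    cs,_=cv2.findContours(m,cv2.RETR_EXTERNAL,cv2.CHAIN_APPROX_NONE)
    for k in cs:
        if cv2.contourArea(k)<150: continue
        P=at_z(c,k[:,0].astype(float),.003)[:,:2]
        r=cv2.minAreaRect((P*1000).astype(np.float32))
        if max(r[1])<160: print("card c",np.round(r[0],1),"size",np.round(r[1],1),"ang",round(r[2],1))
def tops(c,spots,verbose=True):
    u,v,X=cloud(c); out={}
    for n,(xy,h,rad) in spots.items():
        s=(np.hypot(*(X[:,:2]-xy).T)<rad)&(abs(X[:,2]-h)<.006)
        P=X[s]
        if len(P)<8: print(n,"few",len(P));continue
        (x,y),r=cv2.minEnclosingCircle((P[:,:2]*1000).astype(np.float32))
        print(n,len(P),"mean",np.round(P.mean(0)*1000,1),"encl",round(x,1),round(y,1),"r",round(r,1))
E
python3 - <<'E'
from h import *
c=capture("top")
cards(c,None)
p=lambda x,y,z:at_z(c,[(90+x/2,110+y/2)],z)[0,:2]
tops(c,{"large":(p(373,212,.044),.044,.04),"small":(p(547,88,.038),.038,.03),"lhub":(p(317,113,.03),.03,.03),"ball":(p(285,70,.025),.026,.02),"boss":(p(241,220,.044),.044,.035),"flange":(p(241,220,.012),.012,.07),"spanner":(p(409,80,.0),.006,.09)})
u,v,X=cloud(c)
b=p(241,220,.03)
s=(np.hypot(*(X[:,:2]-b).T)<.065)&(X[:,2]>.006)
r=cv2.minAreaRect((X[s][:,:2]*1000).astype(np.float32));print("bracket rect",r)
E
```

```text
card c [ 468.  -484.1] size [54.8 53.3] ang 58.8
card c [471.7 333.1] size [75.8 75.8] ang 64.2
card c [ 478.6 -141.5] size [128.1  60.5] ang 8.8
card c [ 481.6 -334.9] size [125.6  67.6] ang 26.2
card c [647.3 219.1] size [100.7 100.8] ang 18.7
large 172 mean [482.3 -13.   44.7] encl 482.4 -12.7 r 22.1
small 103 mean [ 645.4 -248.7   38.5] encl 646.1 -249.1 r 16.3
lhub 119 mean [612.   56.4  30.5] encl 613.5 57.7 r 19.0
ball 93 mean [671.4  98.5  26.1] encl 671.4 96.8 r 17.6
boss 157 mean [475.6 156.1  44.5] encl 475.9 157.8 r 21.9
flange 307 mean [473.9 155.5  12.8] encl 481.1 153.2 r 56.8
spanner 2293 mean [661.2 -61.9   2.8] encl 662.5 -65.7 r 90.0
bracket rect ((480.8090515136719, 159.0718994140625), (97.7540512084961, 78.24584197998047), 44.27252197265625)
```

{"method": "play_rows", "body": {"commands": [{"delta_rot":[0,0,0.12]},{"delta_rot":[0,0,0.121]},{"slide":[0.03,-0.02,0]},{"slide":[0.04,-0.025,0]},{"slide":[0.04,-0.025,0]},{"slide":[0.04,-0.025,0]},{"slide":[0.04,-0.025,0]},{"slide":[0.04,-0.025,0]}], "hand": 1}}

```text
schema error: expected keys slide, delta_rot
```

{"method": "play_rows", "body": {"commands": [{"slide":[0.04,-0.025,0]},{"slide":[0.04,-0.025,0]},{"slide":[0.04,-0.025,0]},{"slide":[0.04,-0.025,0]},{"slide":[0.04,-0.025,0]},{"slide":[0.04,-0.025,0]},{"slide":[0.03,-0.015,0]},{"slide":[0,0,0]}]}}

```text
schema error: expected keys slide, delta_rot
```

```bash
cat >> h.py <<'E'
def go(x,y,z,yaw=0):
    s=state();R=np.array(s["tcp_rot"]);T=np.array(s["tool_pos"])
    a=np.degrees(np.arctan2(R[1,0],R[0,0]))
    print("t",round(s["t"],2),"at",np.round(T*1000,1),"yaw",round(a,1),"gap",round(s["finger_gap"],4),"F",np.round(s["ft_force"],1),"| slide mm",np.round(R.T@(np.array([x,y,z])-T)*1000,1),"rz rad",round(np.radians(a-yaw),3))
E
python3 - <<'E'
from h import *
go(.646,-.249,.12)
c=capture("wrist");save(c,"w1");cam=-np.array(c["R"]).T@np.array(c["t"]);print(cam,np.round(c["R"],2))
tops(c,{"small":((.646,-.249),.038,.03)})
E
```

```text
t 0.65 at [ 137.7 -558.3  231.3] yaw 13.9 gap 0.0853 F [ 0.1 -0.2  0.2] | slide mm [ 567.6 -178.6  111.3] rz rad 0.242
[ 0.21241233 -0.54045366  0.37449102] [[ 0.24 -0.97 -0.  ]
 [-0.93 -0.23  0.3 ]
 [-0.29 -0.07 -0.95]]
small few 0
```

View pics/w1.png

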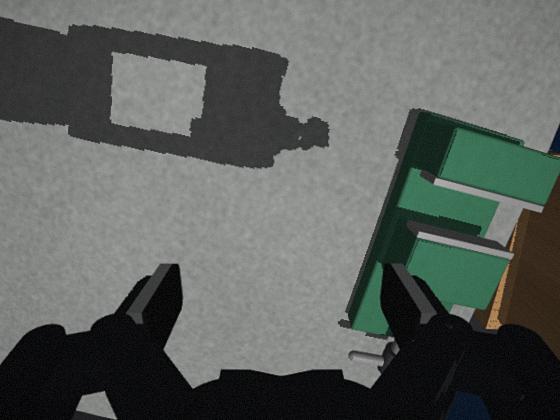

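The picture shows the vise at right (450,220) and the open fingers at (150,300) and (410,310). The calls were refused because every row needs both keys.

{"method": "play_rows", "body": {"commands": [{"slide":[0,0,0],"delta_rot":[0,0,0.12]},{"slide":[0,0,0],"delta_rot":[0,0,0.121]},{"slide":[0.03,-0.02,0],"delta_rot":[0,0,0]},{"slide":[0.04,-0.025,0],"delta_rot":[0,0,0]},{"slide":[0.04,-0.025,0],"delta_rot":[0,0,0]},{"slide":[0.04,-0.025,0],"delta_rot":[0,0,0]},{"slide":[0.04,-0.025,0],"delta_rot":[0,0,0]},{"slide":[0.04,-0.025,0],"delta_rot":[0,0,0]}], "hand": 1}}

```text
t: 1.5
tool_pos: [0.369, -0.412, 0.2316]
tcp_rot: [[1.0, 0.001, 0.0], [0.001, -1.0, -0.001], [0.0, 0.001, -1.0]]
ft_force: [0.2, -0.6, 0.1]
finger_gap: 0.0854
grasp_force: 0.0
```

{"method": "play_rows", "body": {"commands": [{"slide":[0.04,-0.025,0],"delta_rot":[0,0,0]},{"slide":[0.04,-0.025,0],"delta_rot":[0,0,0]},{"slide":[0.04,-0.025,0],"delta_rot":[0,0,0]},{"slide":[0.04,-0.025,0],"delta_rot":[0,0,0]},{"slide":[0.04,-0.025,0],"delta_rot":[0,0,0]},{"slide":[0.03,-0.025,0],"delta_rot":[0,0,0]},{"slide":[0.02,-0.015,0],"delta_rot":[0,0,0]},{"slide":[0,0,0],"delta_rot":[0,0,0]}]}}

```text
t: 2.3
tool_pos: [0.6198, -0.245, 0.2309]
tcp_rot: [[1.0, 0.005, 0.001], [0.005, -1.0, 0.001], [0.001, -0.001, -1.0]]
ft_force: [0.0, -0.2, 0.1]
finger_gap: 0.0855
grasp_force: 0.0
```

```bash
python3 - <<'E'
from h import *
go(.646,-.249,.12)
c=capture("wrist");save(c,"w1")
tops(c,{"small":((.646,-.249),.038,.03)})
E
```

```text
t 2.3 at [ 619.8 -245.   230.9] yaw 0.3 gap 0.0855 F [ 0.  -0.2  0.1] | slide mm [ 26.    4.2 110.9] rz rad 0.005
small 647 mean [ 647.3 -250.4   38.3] encl 646.8 -250.8 r 16.0
```

View pics/w1.png

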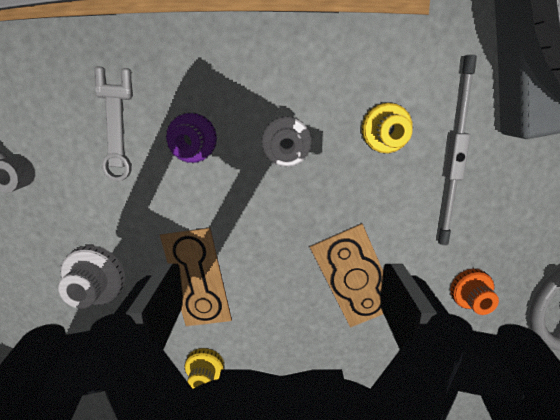

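The wrist view confirms it: the aluminium (grey, shadowed) dial is at (287,140), between purple (190,138) and yellow (386,127). I'm descending on it.

{"method": "play_rows", "body": {"commands": [{"slide":[0.027,0.005,0.02],"delta_rot":[0,0,0.005]},{"slide":[0,0,0.04],"delta_rot":[0,0,0]},{"slide":[0,0,0.045],"delta_rot":[0,0,0]},{"slide":[0,0,0.035],"delta_rot":[0,0,0]},{"slide":[0,0,0.02],"delta_rot":[0,0,0]},{"slide":[0,0,0],"delta_rot":[0,0,0]},{"slide":[0,0,0],"delta_rot":[0,0,0]}]}}

```text
t: 3.05
tool_pos: [0.6439, -0.254, 0.0716]
tcp_rot: [[1.0, -0.006, -0.0], [-0.006, -1.0, -0.0], [-0.0, 0.0, -1.0]]
ft_force: [0.5, 0.1, 0.5]
finger_gap: 0.0851
grasp_force: 0.0
```

```bash
python3 - <<'E'
from h import *
go(.647,-.2505,.016)
E
```

```text
t 3.05 at [ 643.9 -254.    71.6] yaw -0.3 gap 0.0851 F [0.5 0.1 0.5] | slide mm [ 3.1 -3.5 55.6] rz rad -0.006
```

{"method": "play_rows", "body": {"commands": [{"slide":[0.003,-0.0035,0.02],"delta_rot":[0,0,0]},{"slide":[0,0,0.02],"delta_rot":[0,0,0]},{"slide":[0,0,0.011],"delta_rot":[0,0,0]},{"slide":[0,0,0.004],"delta_rot":[0,0,0]},{"slide":[0,0,0],"delta_rot":[0,0,0]},{"slide":[0,0,0],"delta_rot":[0,0,0]}]}}

```text
t: 3.65
tool_pos: [0.6484, -0.2501, 0.0179]
tcp_rot: [[1.0, -0.004, 0.002], [-0.004, -1.0, -0.001], [0.002, 0.001, -1.0]]
ft_force: [-0.2, 0.1, -0.3]
finger_gap: 0.0851
grasp_force: 0.0
```

{"method": "play_rows", "body": {"commands": [{"slide":[0,0,0],"delta_rot":[0,0,0]},{"slide":[0,0,0],"delta_rot":[0,0,0]},{"slide":[0,0,0],"delta_rot":[0,0,0]},{"slide":[0,0,0],"delta_rot":[0,0,0]},{"slide":[0,0,0],"delta_rot":[0,0,0]},{"slide":[0,0,0],"delta_rot":[0,0,0]},{"slide":[0,0,0],"delta_rot":[0,0,0]},{"slide":[0,0,0],"delta_rot":[0,0,0]}], "hand": 0.2, "grip_force": 40}}

```text
t: 4.45
tool_pos: [0.6479, -0.2496, 0.0168]
tcp_rot: [[1.0, -0.004, 0.001], [-0.004, -1.0, -0.001], [0.001, 0.001, -1.0]]
ft_force: [0.7, -0.1, 4.7]
finger_gap: 0.0309
grasp_force: 40.0
```

{"method": "play_rows", "body": {"commands": [{"slide":[0,0,-0.01],"delta_rot":[0,0,0]},{"slide":[0,0,-0.025],"delta_rot":[0,0,0]},{"slide":[0,0,-0.035],"delta_rot":[0,0,0]},{"slide":[0,0,-0.03],"delta_rot":[0,0,0]},{"slide":[-0.005,-0.02,-0.01],"delta_rot":[0,0,0]},{"slide":[-0.011,-0.04,0],"delta_rot":[0,0,0]},{"slide":[-0.014,-0.046,0],"delta_rot":[0,0,0]},{"slide":[-0.014,-0.046,0],"delta_rot":[0,0,0]}]}}

```text
t: 5.25
tool_pos: [0.6029, -0.0958, 0.1261]
tcp_rot: [[1.0, -0.006, -0.001], [-0.006, -1.0, 0.001], [-0.001, -0.001, -1.0]]
ft_force: [0.9, 0.5, -1.0]
finger_gap: 0.0307
grasp_force: 39.8
```

{"method": "play_rows", "body": {"commands": [{"slide":[-0.014,-0.046,0],"delta_rot":[0,0,0]},{"slide":[-0.014,-0.046,0],"delta_rot":[0,0,0]},{"slide":[-0.014,-0.046,0],"delta_rot":[0,0,0]},{"slide":[-0.014,-0.046,0],"delta_rot":[0,0,0]},{"slide":[-0.014,-0.046,0],"delta_rot":[0,0,0]},{"slide":[-0.014,-0.046,0],"delta_rot":[0,0,0]},{"slide":[-0.014,-0.046,0],"delta_rot":[0,0,0]},{"slide":[-0.014,-0.04,0],"delta_rot":[0,0,0]}]}}

```text
t: 6.05
tool_pos: [0.492, 0.2673, 0.1263]
tcp_rot: [[1.0, -0.004, -0.001], [-0.004, -1.0, 0.0], [-0.001, -0.0, -1.0]]
ft_force: [0.4, 0.1, -1.4]
finger_gap: 0.0305
grasp_force: 39.8
```

```bash
python3 - <<'E'
from h import *
go(.4725,.333,.07)
c=capture("wrist");save(c,"w2")
cards(c,None)
s=state();tops(c,{"held":(s["tool_pos"][:2],s["tool_pos"][2]+.022,.03)})
E
```

```text
t 6.05 at [492.  267.3 126.3] yaw -0.2 gap 0.0305 F [ 0.4  0.1 -1.4] | slide mm [-19.7 -65.6  56.3] rz rad -0.004
card c [471.9 334.5] size [77.  77.1] ang 64.6
card c [623.  212.1] size [ 50.3 100.6] ang 18.7
held 4753 mean [494.6 268.1 147.7] encl 496.5 270.5 r 25.1
```

View pics/w2.png

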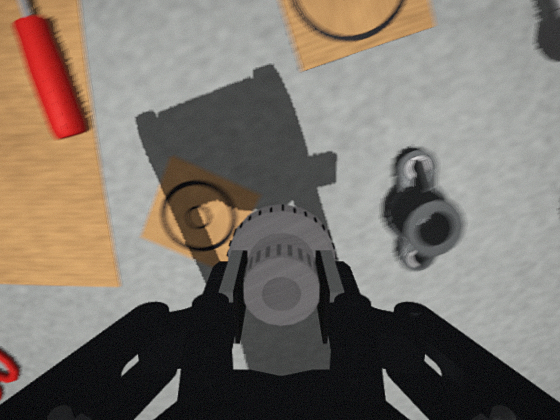

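Picture: the dial is held upright at (282,260). The small card ring is at (197,215), the bracket at (425,215) and the screwdriver at (50,80).

{"method": "play_rows", "body": {"commands": [{"slide":[0,-0.03,0],"delta_rot":[0,0,0]},{"slide":[0,-0.01,0],"delta_rot":[0,0,0]},{"slide":[0,0,0],"delta_rot":[0,0,0]},{"slide":[0,0,0.03],"delta_rot":[0,0,0]},{"slide":[0,0,0.03],"delta_rot":[0,0,0]},{"slide":[0,0,0.02],"delta_rot":[0,0,0]},{"slide":[0,0,0],"delta_rot":[0,0,0]},{"slide":[0,0,0],"delta_rot":[0,0,0]}]}}

```text
t: 6.9
tool_pos: [0.4939, 0.304, 0.0462]
tcp_rot: [[1.0, -0.006, -0.001], [-0.006, -1.0, -0.001], [-0.001, 0.001, -1.0]]
ft_force: [-0.7, 0.6, -0.6]
finger_gap: 0.0305
grasp_force: 40.1
```

```bash
python3 - <<'E'
from h import *
go(.4728,.3338,.021)
c=capture("wrist")
s=state();z=s["tool_pos"][2]
u,v,X=cloud(c)
k=(np.hypot(*(X[:,:2]-s["tool_pos"][:2]).T)<.04)&(v<400)
for lo in np.arange(z-.02,z+.03,.004):
    P=X[k&(X[:,2]>lo)&(X[:,2]<lo+.004)]
    if len(P)>5:print(round(lo-z,3),len(P),np.round((P.mean(0)-s["tool_pos"])*1000,1))
E
```

```text
t 6.9 at [493.9 304.   46.2] yaw -0.3 gap 0.0305 F [-0.7  0.6 -0.6] | slide mm [-21.3 -29.7  25.2] rz rad -0.006
-0.02 66 [ 20.6  -1.3 -16.7]
-0.016 196 [ 20.7  -1.7 -14. ]
-0.012 289 [19.4 -1.8 -9.8]
-0.008 2531 [14.4 -1.4 -5.7]
-0.004 317 [ 6.8 -1.6 -2.1]
0.0 381 [ 4.8 -1.7  2.1]
0.004 550 [ 5.1 -1.1  6.1]
0.008 716 [ 5.3 -1.6 10.1]
0.012 809 [ 5.3 -1.2 14.1]
0.016 1337 [ 3.9 -1.4 18.6]
0.02 3097 [ 0.2 -1.3 21. ]
0.024 490 [ 5.4 -1.2 26. ]
0.028 500 [ 5.7 -1.1 30. ]
```

{"method": "play_rows", "body": {"commands": [{"slide":[-0.012,-0.016,0],"delta_rot":[0,0,0]},{"slide":[-0.01,-0.0145,0],"delta_rot":[0,0,0]},{"slide":[0,0,0],"delta_rot":[0,0,0]},{"slide":[0,0,0.015],"delta_rot":[0,0,0]},{"slide":[0,0,0.006],"delta_rot":[0,0,0]},{"slide":[0,0,0],"delta_rot":[0,0,0]},{"slide":[0,0,0],"delta_rot":[0,0,0]}]}}

```text
t: 7.65
tool_pos: [0.4719, 0.3351, 0.0246]
tcp_rot: [[1.0, -0.005, -0.001], [-0.005, -1.0, -0.001], [-0.001, 0.001, -1.0]]
ft_force: [0.3, 0.0, -2.0]
finger_gap: 0.0304
grasp_force: 40.1
```

```bash
python3 - <<'E'
from h import *
go(.472,.3343,.0195)
E
```

```text
t 7.65 at [471.9 335.1  24.6] yaw -0.3 gap 0.0304 F [ 0.3  0.  -2. ] | slide mm [0.2 0.8 5.1] rz rad -0.005
```

{"method": "play_rows", "body": {"commands": [{"slide":[0,0.0005,0.002],"delta_rot":[0,0,0]},{"slide":[0,0,0.001],"delta_rot":[0,0,0]},{"slide":[0,0,0.001],"delta_rot":[0,0,0]},{"slide":[0,0,0.0005],"delta_rot":[0,0,0]},{"slide":[0,0,0],"delta_rot":[0,0,0]},{"slide":[0,0,0],"delta_rot":[0,0,0]}]}}

```text
t: 8.25
tool_pos: [0.4719, 0.3354, 0.0209]
tcp_rot: [[1.0, -0.004, 0.0], [-0.004, -1.0, 0.0], [0.0, -0.0, -1.0]]
ft_force: [-0.0, -0.1, -0.5]
finger_gap: 0.0305
grasp_force: 40.1
```

{"method": "play_rows", "body": {"commands": [{"slide":[0,0,0.001],"delta_rot":[0,0,0]},{"slide":[0,0,0],"delta_rot":[0,0,0]},{"slide":[0,0,0],"delta_rot":[0,0,0]}]}}

```text
t: 8.55
tool_pos: [0.4719, 0.3354, 0.0198]
tcp_rot: [[1.0, -0.004, -0.0], [-0.004, -1.0, 0.0], [-0.0, -0.0, -1.0]]
ft_force: [0.0, 0.3, -0.8]
finger_gap: 0.0307
grasp_force: 40.2
```

{"method": "play_rows", "body": {"commands": [{"slide":[0,0,0],"delta_rot":[0,0,0]},{"slide":[0,0,0],"delta_rot":[0,0,0]},{"slide":[0,0,0],"delta_rot":[0,0,0]},{"slide":[0,0,0],"delta_rot":[0,0,0]},{"slide":[0,0,-0.02],"delta_rot":[0,0,0]},{"slide":[0,0,-0.04],"delta_rot":[0,0,0]},{"slide":[0,0,-0.04],"delta_rot":[0,0,0]},{"slide":[0,0,-0.03],"delta_rot":[0,0,0]}], "hand": 1}}

```text
t: 9.35
tool_pos: [0.4727, 0.3358, 0.1526]
tcp_rot: [[1.0, -0.004, 0.003], [-0.004, -1.0, 0.001], [0.003, -0.001, -1.0]]
ft_force: [-0.2, 0.3, 0.2]
finger_gap: 0.0854
grasp_force: 0.0
```

{"method": "play_rows", "body": {"commands": [{"slide":[-0.02,0.03,-0.02],"delta_rot":[0,0,0]},{"slide":[-0.02,0.04,-0.02],"delta_rot":[0,0,0]},{"slide":[-0.01,0.03,-0.02],"delta_rot":[0,0,0]},{"slide":[0,0.02,0],"delta_rot":[0,0,0]},{"slide":[0,0,0],"delta_rot":[0,0,0]},{"slide":[0,0,0],"delta_rot":[0,0,0]}]}}

```text
t: 9.95
tool_pos: [0.4214, 0.2156, 0.2099]
tcp_rot: [[1.0, -0.005, 0.0], [-0.005, -1.0, 0.001], [0.0, -0.001, -1.0]]
ft_force: [-0.3, -1.1, -0.8]
finger_gap: 0.0856
grasp_force: 0.0
```

```bash
python3 - <<'E'
from h import *
go(.476,.157,.12)
c=capture("wrist");save(c,"w3")
cards(c,None)
tops(c,{"small":((.472,.334),.041,.03),"boss":((.476,.157),.044,.035)})
E
```

```text
t 9.95 at [421.4 215.6 209.9] yaw -0.3 gap 0.0856 F [-0.3 -1.1 -0.8] | slide mm [54.9 58.4 89.9] rz rad -0.005
card c [472.4 332.1] size [77.  76.7] ang 64.7
small 880 mean [471.5 333.8  41. ] encl 471.5 334.4 r 16.6
boss 1371 mean [477.5 156.2  44.3] encl 477.3 155.8 r 22.2
```

View pics/w3.png

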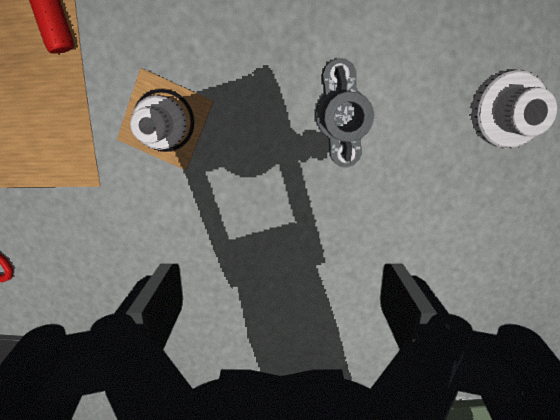

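The small dial sits on its ring (about 1.5 mm off). The bracket shows ear ends at (338,58) and (346,167), with the boss at (347,115). The large dial is at (525,108).

```bash
python3 - <<'E'
from h import *
c=capture("wrist")
P=at_z(c,[(338,58),(346,167)],.012);d=P[0]-P[1];print(P,np.linalg.norm(d),np.degrees(np.arctan2(d[1],d[0])))
u,v,X=cloud(c)
s=(np.hypot(*(X[:,:2]-(.477,.156)).T)<.065)&(X[:,2]>.008)&(X[:,2]<.018)
r=cv2.minAreaRect((X[s][:,:2]*1000).astype(np.float32));print(r)
w,V=np.linalg.eigh(np.cov(X[s][:,:2].T));print(np.degrees(np.arctan2(V[1,1],V[0,1])))
go(.4775,.156,.017,3)
E
```

```text
[[0.52828194 0.16255685 0.012     ]
 [0.4255803  0.15046886 0.012     ]] 0.10341057285240277 6.712831465701159
((476.7126159667969, 160.22119140625), (103.36029052734375, 43.2133903503418), 4.176023006439209)
-173.286796262039
t 10.05 at [421.3 216.2 209.4] yaw -0.2 gap 0.0856 F [0.4 0.4 0.3] | slide mm [ 56.6  60.  192.3] rz rad -0.056
```

{"method": "play_rows", "body": {"commands": [{"slide":[0.028,0.03,0],"delta_rot":[0,0,0]},{"slide":[0.028,0.03,0.02],"delta_rot":[0,0,0]},{"slide":[0,0,0.04],"delta_rot":[0,0,-0.06]},{"slide":[0,0,0.04],"delta_rot":[0,0,-0.057]},{"slide":[0,0,0.03],"delta_rot":[0,0,0]},{"slide":[0,0,0.01],"delta_rot":[0,0,0]},{"slide":[0,0,0],"delta_rot":[0,0,0]},{"slide":[0,0,0],"delta_rot":[0,0,0]}]}}

```text
t: 10.85
tool_pos: [0.4784, 0.156, 0.0708]
tcp_rot: [[0.994, 0.113, 0.002], [0.113, -0.994, 0.0], [0.002, -0.0, -1.0]]
ft_force: [0.6, -0.5, -0.3]
finger_gap: 0.0856
grasp_force: 0.0
```

```bash
python3 - <<'E'
from h import *
go(.4773,.156,.0165,6.5)
E
```

```text
t 10.85 at [478.4 156.   70.8] yaw 6.5 gap 0.0856 F [ 0.6 -0.5 -0.3] | slide mm [-1.2 -0.1 54.3] rz rad 0.0
```

{"method": "play_rows", "body": {"commands": [{"slide":[-0.001,0,0.025],"delta_rot":[0,0,0]},{"slide":[0,0,0.018],"delta_rot":[0,0,0]},{"slide":[0,0,0.008],"delta_rot":[0,0,0]},{"slide":[0,0,0.003],"delta_rot":[0,0,0]},{"slide":[0,0,0],"delta_rot":[0,0,0]},{"slide":[0,0,0],"delta_rot":[0,0,0]}]}}

```text
t: 11.45
tool_pos: [0.4774, 0.1554, 0.017]
tcp_rot: [[0.994, 0.113, 0.003], [0.113, -0.994, 0.0], [0.003, -0.0, -1.0]]
ft_force: [1.0, 0.2, 0.9]
finger_gap: 0.0853
grasp_force: 0.0
```

{"method": "play_rows", "body": {"commands": [{"slide":[0,0,0],"delta_rot":[0,0,0]},{"slide":[0,0,0],"delta_rot":[0,0,0]},{"slide":[0,0,0],"delta_rot":[0,0,0]},{"slide":[0,0,0],"delta_rot":[0,0,0]},{"slide":[0,0,0],"delta_rot":[0,0,0]},{"slide":[0,0,0],"delta_rot":[0,0,0]},{"slide":[0,0,0],"delta_rot":[0,0,0]}], "hand": 0.3, "grip_force": 60}}

```text
t: 12.15
tool_pos: [0.4767, 0.1555, 0.0166]
tcp_rot: [[0.994, 0.112, 0.001], [0.112, -0.994, 0.001], [0.001, -0.0, -1.0]]
ft_force: [-1.6, 1.9, 5.4]
finger_gap: 0.0422
grasp_force: 61.3
```

{"method": "play_rows", "body": {"commands": [{"slide":[0,0,-0.01],"delta_rot":[0,0,0]},{"slide":[0,0,-0.025],"delta_rot":[0,0,0]},{"slide":[0,0,-0.035],"delta_rot":[0,0,0]},{"slide":[0,0,-0.03],"delta_rot":[0,0,0]},{"slide":[-0.002,0.02,-0.01],"delta_rot":[0,0,0]},{"slide":[-0.004,0.04,0],"delta_rot":[0,0,0]},{"slide":[-0.005,0.045,0],"delta_rot":[0,0,0]},{"slide":[-0.005,0.045,0],"delta_rot":[0,0,0]}]}}

```text
t: 12.95
tool_pos: [0.4758, 0.0033, 0.1253]
tcp_rot: [[0.993, 0.114, -0.002], [0.114, -0.993, 0.0], [-0.002, -0.0, -1.0]]
ft_force: [1.7, -0.3, -5.1]
finger_gap: 0.0423
grasp_force: 62.1
```

{"method": "play_rows", "body": {"commands": [{"slide":[-0.005,0.045,0],"delta_rot":[0,0,0]},{"slide":[-0.005,0.045,0],"delta_rot":[0,0,0]},{"slide":[-0.005,0.045,0],"delta_rot":[0,0,0]},{"slide":[-0.005,0.045,0],"delta_rot":[0,0,0]},{"slide":[-0.005,0.045,0],"delta_rot":[0,0,0]},{"slide":[-0.005,0.04,0],"delta_rot":[0,0,0]},{"slide":[-0.003,0.02,0],"delta_rot":[0,0,0]},{"slide":[0,0,0],"delta_rot":[0,0,0]}]}}

```text
t: 13.75
tool_pos: [0.4755, -0.2852, 0.1252]
tcp_rot: [[0.994, 0.109, -0.001], [0.109, -0.994, -0.0], [-0.001, 0.0, -1.0]]
ft_force: [0.1, -0.5, -4.5]
finger_gap: 0.0421
grasp_force: 62.3
```

{"method": "play_rows", "body": {"commands": [{"slide":[0,0,0],"delta_rot":[0,0,-0.1]},{"slide":[0,0,0],"delta_rot":[0,0,-0.13]},{"slide":[0,0,0],"delta_rot":[0,0,-0.114]},{"slide":[0,0,0],"delta_rot":[0,0,0]},{"slide":[0,0,0],"delta_rot":[0,0,0]}]}}

```text
t: 14.25
tool_pos: [0.476, -0.2811, 0.1252]
tcp_rot: [[0.898, 0.44, -0.001], [0.44, -0.898, 0.001], [-0.001, -0.002, -1.0]]
ft_force: [0.3, -0.4, -4.9]
finger_gap: 0.0425
grasp_force: 62.3
```

```bash
cat >> h.py <<'E'
def held():
    c=capture("wrist");s=state();T=s["tool_pos"];u,v,X=cloud(c)
    k=(np.hypot(*(X[:,:2]-T[:2]).T)<.045)&(v<400)
    for lo in np.arange(T[2]-.024,T[2]+.032,.003):
        P=X[k&(X[:,2]>lo)&(X[:,2]<lo+.003)]
        if len(P)>5:print(round(lo-T[2],3),len(P),np.round((P.mean(0)-T)*1000,1))
    return c
E
python3 - <<'E'
from h import *
go(.4816,-.3349,.06,26.2)
c=held();save(c,"w4");cards(c,None)
E
```

```text
t 14.25 at [ 476.  -281.1  125.2] yaw 26.1 gap 0.0425 F [ 0.3 -0.4 -4.9] | slide mm [-18.6  50.9  65.1] rz rad -0.002
-0.015 40 [ 17.3   5.4 -13.6]
-0.012 43 [ 16.8   7.2 -10.6]
-0.009 63 [17.7  9.3 -7.3]
-0.006 3764 [21.2 10.5 -4.2]
-0.003 481 [12.9  6.5 -1.8]
0.0 351 [4.2 1.7 1.5]
0.003 519 [10.3  4.9  4.6]
0.006 651 [10.3  5.1  7.5]
0.009 821 [ 9.9  4.5 10.6]
0.012 885 [ 9.9  4.8 13.6]
0.015 915 [ 9.2  4.8 16.5]
0.018 793 [ 6.5  2.5 19.5]
0.021 901 [ 5.6  2.9 22.5]
0.024 1449 [ 5.   2.  25.9]
0.027 5525 [ 2.2  1.  27.9]
0.03 408 [ 5.1  1.8 31.6]
card c [ 463.5 -496.8] size [83.5 52.9] ang 74.9
card c [ 488.  -335.7] size [91.8 54.9] ang 10.4
card c [ 481.8 -336.4] size [127.2  66.9] ang 26.3
card c [ 478.7 -143.4] size [128.8  61.3] ang 8.9
```

View pics/w4.png

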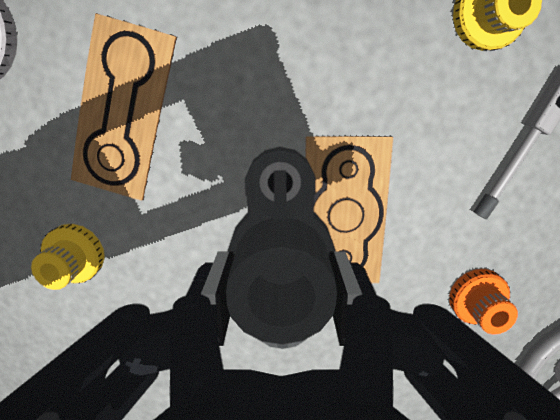

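Picture: the bracket is held straight along the tool x axis (ear at (280,180)). Its card is at (347,210) and the lever card at (125,105).

{"method": "play_rows", "body": {"commands": [{"slide":[-0.009,0.025,0],"delta_rot":[0,0,0]},{"slide":[-0.01,0.027,0],"delta_rot":[0,0,0]},{"slide":[0,0,0.03],"delta_rot":[0,0,0]},{"slide":[0,0,0.035],"delta_rot":[0,0,0]},{"slide":[0,0,0.02],"delta_rot":[0,0,0]},{"slide":[0,0,0.01],"delta_rot":[0,0,0]},{"slide":[0,0,0],"delta_rot":[0,0,0]},{"slide":[0,0,0],"delta_rot":[0,0,0]}]}}

```text
t: 15.1
tool_pos: [0.4832, -0.3381, 0.0318]
tcp_rot: [[0.898, 0.441, 0.001], [0.441, -0.898, -0.001], [0.001, 0.002, -1.0]]
ft_force: [0.1, 0.5, -3.0]
finger_gap: 0.0423
grasp_force: 62.5
```

```bash
python3 - <<'E'
from h import *
go(.4813,-.336,.0195,26.2)
E
```

```text
t 15.1 at [ 483.2 -338.1   31.8] yaw 26.2 gap 0.0423 F [ 0.1  0.5 -3. ] | slide mm [-0.7 -2.7 12.3] rz rad -0.001
```

{"method": "play_rows", "body": {"commands": [{"slide":[-0.0007,-0.0027,0.004],"delta_rot":[0,0,0]},{"slide":[0,0,0.003],"delta_rot":[0,0,0]},{"slide":[0,0,0.002],"delta_rot":[0,0,0]},{"slide":[0,0,0.001],"delta_rot":[0,0,0]},{"slide":[0,0,0.001],"delta_rot":[0,0,0]},{"slide":[0,0,0.001],"delta_rot":[0,0,0]},{"slide":[0,0,0],"delta_rot":[0,0,0]},{"slide":[0,0,0],"delta_rot":[0,0,0]}]}}

```text
t: 15.9
tool_pos: [0.4806, -0.3356, 0.0196]
tcp_rot: [[0.897, 0.441, 0.0], [0.441, -0.897, -0.0], [-0.0, 0.0, -1.0]]
ft_force: [-2.8, 2.0, 3.9]
finger_gap: 0.0424
grasp_force: 63.2
```

{"method": "play_rows", "body": {"commands": [{"slide":[0,0,0],"delta_rot":[0,0,0]},{"slide":[0,0,0],"delta_rot":[0,0,0]},{"slide":[0,0,0],"delta_rot":[0,0,0]},{"slide":[0,0,-0.005],"delta_rot":[0,0,0]},{"slide":[0,0,-0.02],"delta_rot":[0,0,0]},{"slide":[0,0,-0.04],"delta_rot":[0,0,0]},{"slide":[0,0,-0.04],"delta_rot":[0,0,0]},{"slide":[0,0,-0.04],"delta_rot":[0,0,0]}], "hand": 1}}

```text
t: 16.7
tool_pos: [0.4804, -0.3354, 0.1655]
tcp_rot: [[0.897, 0.441, 0.0], [0.441, -0.897, -0.0], [0.0, 0.0, -1.0]]
ft_force: [0.8, 0.6, 0.3]
finger_gap: 0.0852
grasp_force: 0.0
```

{"method": "play_rows", "body": {"commands": [{"slide":[0,-0.03,-0.03],"delta_rot":[0,0,0]},{"slide":[0,-0.04,-0.02],"delta_rot":[0,0,0]},{"slide":[0,-0.02,0],"delta_rot":[0,0,0]},{"slide":[0,0,0],"delta_rot":[0,0,0]},{"slide":[0,0,0],"delta_rot":[0,0,0]}]}}

```text
t: 17.2
tool_pos: [0.441, -0.2549, 0.2142]
tcp_rot: [[0.897, 0.441, 0.001], [0.441, -0.897, -0.001], [0.0, 0.001, -1.0]]
ft_force: [0.2, -0.6, -0.6]
finger_gap: 0.0857
grasp_force: 0.0
```

```bash
python3 - <<'E'
from h import *
go(.55,.03,.21,35)
c=capture("wrist");save(c,"w5");cards(c,None)
tops(c,{"boss":((.4816,-.335),.047,.035)})
u,v,X=cloud(c)
s=(np.hypot(*(X[:,:2]-(.4816,-.335)).T)<.065)&(X[:,2]>.009)&(X[:,2]<.02)
r=cv2.minAreaRect((X[s][:,:2]*1000).astype(np.float32));print(r)
E
```

```text
t 17.2 at [ 441.  -254.9  214.2] yaw 26.2 gap 0.0857 F [ 0.2 -0.6 -0.6] | slide mm [ 223.6 -207.5    3.9] rz rad -0.154
card c [ 465.9 -492.9] size [73.6 51.9] ang 74.0
card c [ 482.  -336.2] size [126.1  67.1] ang 26.3
card c [ 478.8 -143.2] size [128.6  61. ] ang 9.0
boss 1208 mean [ 482.1 -334.3   47. ] encl 481.4 -335.3 r 22.1
((480.77325439453125, -332.70367431640625), (102.70350646972656, 46.322261810302734), 19.99749755859375)
```

View pics/w5.png

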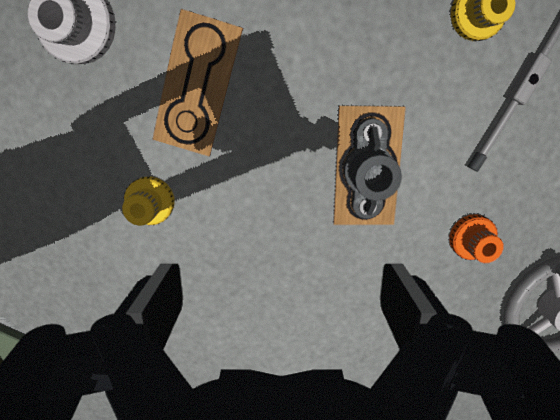

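The bracket sits aligned on its card at (370,168), about 1 mm off. Next is the lever.

{"method": "play_rows", "body": {"commands": [{"slide":[0.03,-0.028,0],"delta_rot":[0,0,0]},{"slide":[0.034,-0.031,0],"delta_rot":[0,0,0]},{"slide":[0.034,-0.031,0],"delta_rot":[0,0,0]},{"slide":[0.034,-0.031,0],"delta_rot":[0,0,0]},{"slide":[0.034,-0.031,0],"delta_rot":[0,0,0]},{"slide":[0.034,-0.031,0],"delta_rot":[0,0,0]},{"slide":[0.023,-0.024,0],"delta_rot":[0,0,-0.1]},{"slide":[0,0,0],"delta_rot":[0,0,-0.055]}]}}

```text
t: 18.05
tool_pos: [0.5513, 0.0327, 0.2129]
tcp_rot: [[0.814, 0.58, -0.0], [0.58, -0.814, 0.002], [0.001, -0.001, -1.0]]
ft_force: [-0.2, -0.3, -0.1]
finger_gap: 0.0854
grasp_force: 0.0
```

{"method": "play_rows", "body": {"commands": [{"slide":[0,0,0],"delta_rot":[0,0,0]},{"slide":[0,0,0],"delta_rot":[0,0,0]}]}}

```text
t: 18.25
tool_pos: [0.5499, 0.0287, 0.213]
tcp_rot: [[0.82, 0.573, -0.001], [0.573, -0.82, -0.0], [-0.001, -0.001, -1.0]]
ft_force: [0.3, 0.1, -0.3]
finger_gap: 0.0853
grasp_force: 0.0
```

```bash
python3 - <<'E'
from h import *
go(.613,.057,.06,35)
c=capture("wrist");save(c,"w6");cards(c,None)
tops(c,{"lhub":((.613,.057),.03,.03),"ball":((.673,.098),.026,.024)})
u,v,X=cloud(c)
P=X[(np.hypot(*(X[:,:2]-(.673,.099)).T)<.03)&(X[:,2]>.016)]
from scipy.optimize import least_squares
f=least_squares(lambda q:np.linalg.norm(P-q,axis=1)-.015,[.673,.099,.015],loss="soft_l1",f_scale=.001).x;print("ball",f,len(P))
E
```

```text
t 18.25 at [549.9  28.7 213. ] yaw 34.9 gap 0.0853 F [ 0.3  0.1 -0.3] | slide mm [ 68.1  13.  152.9] rz rad -0.001
card c [ 528.7 -297.9] size [11.2 41. ] ang 25.7
card c [ 478.9 -142.8] size [129.4  61.5] ang 9.0
card c [479.4 316. ] size [51.4 18.2] ang 24.2
card c [488.3 305.2] size [93.6 46.1] ang 24.4
card c [830.7 -90.7] size [26.3 57.3] ang 2.5
card c [782.2 -86.9] size [ 18.5 157.7] ang 0.9
card c [619.3 199.3] size [11.5 53.8] ang 33.3
card c [606.4 200.2] size [ 32.6 104.8] ang 33.2
lhub 923 mean [614.2  54.4  30.4] encl 615.9 55.3 r 20.1
ball 977 mean [671.9  96.2  25.7] encl 669.9 95.0 r 19.3
ball [0.6735493  0.09705896 0.01556426] 1186
```

View pics/w6.png

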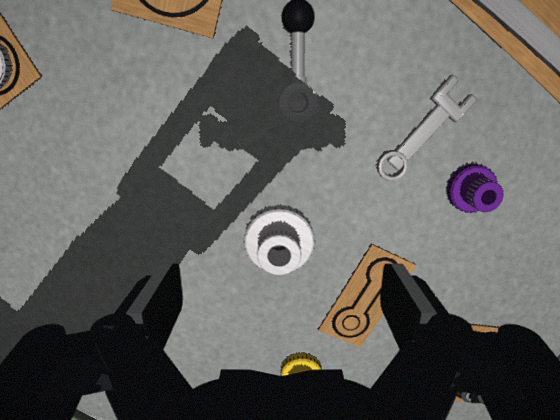

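Picture: lever hub at (296,101), black ball at (297,16), spanner at (425,125), well clear of the gripper.

{"method": "play_rows", "body": {"commands": [{"slide":[0.033,0.007,0],"delta_rot":[0,0,0]},{"slide":[0.034,0.008,0.02],"delta_rot":[0,0,-0.01]},{"slide":[0,0,0.04],"delta_rot":[0,0,0]},{"slide":[0,0,0.045],"delta_rot":[0,0,0]},{"slide":[0,0,0.03],"delta_rot":[0,0,0]},{"slide":[0,0,0.015],"delta_rot":[0,0,0]},{"slide":[0,0,0],"delta_rot":[0,0,0]},{"slide":[0,0,0],"delta_rot":[0,0,0]}]}}

```text
t: 19.1
tool_pos: [0.6144, 0.055, 0.0652]
tcp_rot: [[0.814, 0.582, 0.002], [0.582, -0.814, -0.0], [0.002, 0.001, -1.0]]
ft_force: [0.6, 0.2, -0.3]
finger_gap: 0.0854
grasp_force: 0.0
```

```bash
python3 - <<'E'
from h import *
go(.613,.0545,.004,35.5)
c=capture("wrist")
u,v,X=cloud(c)
P=X[(np.hypot(*(X[:,:2]-(.613,.055)).T)<.028)&(X[:,2]>.027)&(X[:,2]<.034)]
d=np.array([np.cos(np.radians(35.5)),np.sin(np.radians(35.5))]);o=np.array([.613,.055])
a=(P[:,:2]-o)@d;b=(P[:,:2]-o)@[-d[1],d[0]]
print(len(P),np.percentile(a,[1,99]),np.percentile(b,[1,99]))
P=X[(np.hypot(*(X[:,:2]-(.673,.099)).T)<.03)&(X[:,2]>.016)]
from scipy.optimize import least_squares
f=least_squares(lambda q:np.linalg.norm(P-q,axis=1)-.015,[.673,.099,.015],loss="soft_l1",f_scale=.001).x;print("ball",f,len(P))
E
```

```text
t 19.1 at [614.4  55.   65.2] yaw 35.6 gap 0.0854 F [ 0.6  0.2 -0.3] | slide mm [-1.5 -0.5 61.2] rz rad 0.001
2292 [-0.01559926  0.018064  ] [-0.01764689  0.01536844]
ball [0.67383767 0.09695033 0.0155153 ] 3114
```

{"method": "play_rows", "body": {"commands": [{"slide":[-0.0005,0.0003,0.025],"delta_rot":[0,0,0]},{"slide":[0,0,0.02],"delta_rot":[0,0,0]},{"slide":[0,0,0.01],"delta_rot":[0,0,0]},{"slide":[0,0,0.005],"delta_rot":[0,0,0]},{"slide":[0,0,0],"delta_rot":[0,0,0]},{"slide":[0,0,0],"delta_rot":[0,0,0]}]}}

```text
t: 19.75
tool_pos: [0.6141, 0.0551, 0.0051]
tcp_rot: [[0.813, 0.582, 0.002], [0.582, -0.813, -0.0], [0.002, 0.002, -1.0]]
ft_force: [0.4, -0.6, 0.2]
finger_gap: 0.0852
grasp_force: 0.0
```

{"method": "play_rows", "body": {"commands": [{"slide":[0,0,0],"delta_rot":[0,0,0]},{"slide":[0,0,0],"delta_rot":[0,0,0]},{"slide":[0,0,0],"delta_rot":[0,0,0]},{"slide":[0,0,0],"delta_rot":[0,0,0]},{"slide":[0,0,0],"delta_rot":[0,0,0]},{"slide":[0,0,0],"delta_rot":[0,0,0]},{"slide":[0,0,0],"delta_rot":[0,0,0]}], "hand": 0.2, "grip_force": 80}}

```text
t: 20.45
tool_pos: [0.6135, 0.0551, 0.0046]
tcp_rot: [[0.813, 0.582, 0.001], [0.582, -0.813, -0.0], [0.001, 0.001, -1.0]]
ft_force: [-0.6, 0.5, 5.3]
finger_gap: 0.034
grasp_force: 80.0
```

{"method": "play_rows", "body": {"commands": [{"slide":[0,0,-0.01],"delta_rot":[0,0,0]},{"slide":[0,0,-0.025],"delta_rot":[0,0,0]},{"slide":[0,0,-0.035],"delta_rot":[0,0,0]},{"slide":[0,0,-0.03],"delta_rot":[0,0,0]},{"slide":[0,0,-0.01],"delta_rot":[0,0,0]},{"slide":[-0.025,0.006,0],"delta_rot":[0,0,0]},{"slide":[-0.042,0.011,0],"delta_rot":[0,0,0]},{"slide":[-0.042,0.011,0],"delta_rot":[0,0,0]}]}}

```text
t: 21.25
tool_pos: [0.5384, -0.0313, 0.1122]
tcp_rot: [[0.812, 0.584, -0.003], [0.584, -0.812, 0.0], [-0.002, -0.002, -1.0]]
ft_force: [0.5, -1.7, -2.7]
finger_gap: 0.0339
grasp_force: 79.9
```

{"method": "play_rows", "body": {"commands": [{"slide":[-0.042,0.011,0],"delta_rot":[0,0,0]},{"slide":[-0.042,0.011,0],"delta_rot":[0,0,0]},{"slide":[-0.04,0.01,0],"delta_rot":[0,0,0]},{"slide":[-0.023,0.006,0],"delta_rot":[0,0,0]},{"slide":[0,0,0],"delta_rot":[0,0,0.12]},{"slide":[0,0,0],"delta_rot":[0,0,0.12]},{"slide":[0,0,0],"delta_rot":[0,0,0.12]},{"slide":[0,0,0],"delta_rot":[0,0,0.106]}]}}

```text
t: 22.05
tool_pos: [0.4417, -0.1471, 0.1122]
tcp_rot: [[0.989, 0.15, -0.003], [0.15, -0.989, 0.002], [-0.003, -0.002, -1.0]]
ft_force: [1.1, -1.0, -2.0]
finger_gap: 0.034
grasp_force: 79.9
```

{"method": "play_rows", "body": {"commands": [{"slide":[0,0,0],"delta_rot":[0,0,0]},{"slide":[0,0,0],"delta_rot":[0,0,0]}]}}

```text
t: 22.25
tool_pos: [0.4423, -0.1472, 0.1128]
tcp_rot: [[0.988, 0.157, -0.002], [0.157, -0.988, 0.001], [-0.002, -0.001, -1.0]]
ft_force: [-0.7, -0.6, -1.8]
finger_gap: 0.0338
grasp_force: 79.9
```

```bash
python3 - <<'E'
from h import *
go(.4432,-.1482,.0085,8.9)
c=held();save(c,"w7");cards(c,None)
s=state();T=np.array(s["tool_pos"]);R=np.array(s["tcp_rot"]);u,v,X=cloud(c)
from scipy.optimize import least_squares
q0=T+R@[.075,0,-.011]
P=X[np.linalg.norm(X-q0,axis=1)<.025]
f=least_squares(lambda q:np.linalg.norm(P-q,axis=1)-.015,q0,loss="soft_l1",f_scale=.001).x;print("ball in tool",R.T@(f-T),len(P))
E
```

```text
t 22.25 at [ 442.3 -147.2  112.8] yaw 9.1 gap 0.0338 F [-0.7 -0.6 -1.8] | slide mm [  0.9   1.3 104.3] rz rad 0.003
-0.006 10 [12.5 -7.  -3.6]
-0.003 133 [ 3.8  0.9 -1. ]
0.0 212 [ 0.2 -0.7  1.4]
0.003 246 [3.5 0.3 4.6]
0.006 384 [4.8 0.8 7.6]
0.009 493 [ 7.6  0.7 10.6]
0.012 1066 [19.2  2.2 13.7]
0.015 1933 [23.6  3.  16.4]
0.018 844 [ 9.7  1.4 19.3]
0.021 763 [ 6.5  0.3 22.5]
0.024 4536 [ 2.1 -0.2 25.7]
0.027 440 [ 5.3  0.3 28.4]
0.03 388 [ 5.8  0.4 31.4]
card c [ 440.6 -133. ] size [27.8  7.3] ang 10.0
card c [ 445.  -163.7] size [30.2  8.5] ang 6.8
card c [ 481.6 -335. ] size [127.2  66.2] ang 25.8
card c [ 482.1 -163.4] size [128.5  19.9] ang 8.8
card c [ 476.  -122.4] size [127.6  18.8] ang 9.1
ball in tool [ 0.0745343   0.00116699 -0.01046152] 6192
```

View pics/w7.png

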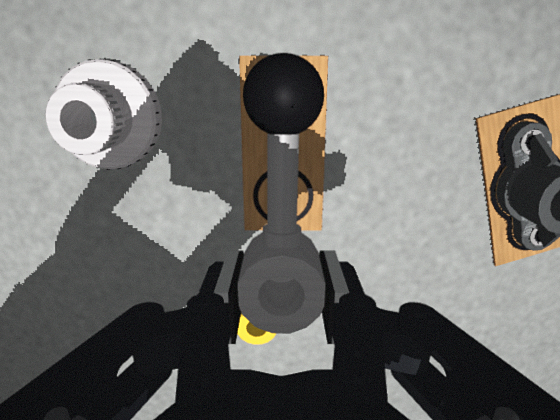

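Picture: the lever is held straight, with its ball at (284,93) towards the card's ball end. Yellow dial at (258,330) is clear.

{"method": "play_rows", "body": {"commands": [{"slide":[0.0005,0.0012,0.025],"delta_rot":[0,0,0.002]},{"slide":[0,0,0.035],"delta_rot":[0,0,0]},{"slide":[0,0,0.025],"delta_rot":[0,0,0]},{"slide":[0,0,0.01],"delta_rot":[0,0,0]},{"slide":[0,0,0],"delta_rot":[0,0,0]},{"slide":[0,0,0],"delta_rot":[0,0,0]}]}}

```text
t: 22.9
tool_pos: [0.4448, -0.1492, 0.0196]
tcp_rot: [[0.988, 0.154, 0.001], [0.154, -0.988, -0.001], [0.001, 0.001, -1.0]]
ft_force: [0.1, -0.8, -2.3]
finger_gap: 0.034
grasp_force: 80.0
```

```bash
python3 - <<'E'
from h import *
go(.443,-.1482,.0075,8.9)
E
```

```text
t 22.9 at [ 444.8 -149.2   19.6] yaw 8.8 gap 0.034 F [ 0.1 -0.8 -2.3] | slide mm [-1.6 -1.3 12.1] rz rad -0.001
```

{"method": "play_rows", "body": {"commands": [{"slide":[-0.0015,-0.0012,0.004],"delta_rot":[0,0,0]},{"slide":[0,0,0.003],"delta_rot":[0,0,0]},{"slide":[0,0,0.002],"delta_rot":[0,0,0]},{"slide":[0,0,0.001],"delta_rot":[0,0,0]},{"slide":[0,0,0.001],"delta_rot":[0,0,0]},{"slide":[0,0,0.0005],"delta_rot":[0,0,0]},{"slide":[0,0,0],"delta_rot":[0,0,0]},{"slide":[0,0,0],"delta_rot":[0,0,0]}]}}

```text
t: 23.7
tool_pos: [0.4423, -0.1479, 0.0076]
tcp_rot: [[0.988, 0.153, 0.0], [0.153, -0.988, -0.0], [0.0, 0.0, -1.0]]
ft_force: [-1.5, 0.4, 2.5]
finger_gap: 0.0336
grasp_force: 80.0
```

{"method": "play_rows", "body": {"commands": [{"slide":[0,0,0],"delta_rot":[0,0,0]},{"slide":[0,0,0],"delta_rot":[0,0,0]},{"slide":[0,0,0],"delta_rot":[0,0,0]},{"slide":[0,0,-0.005],"delta_rot":[0,0,0]},{"slide":[0,0,-0.025],"delta_rot":[0,0,0]},{"slide":[0,0,-0.045],"delta_rot":[0,0,0]},{"slide":[0,0,-0.045],"delta_rot":[0,0,0]},{"slide":[0,0,-0.045],"delta_rot":[0,0,0]}], "hand": 1}}

```text
t: 24.5
tool_pos: [0.4419, -0.1476, 0.1742]
tcp_rot: [[0.988, 0.153, 0.0], [0.153, -0.988, -0.0], [0.0, 0.0, -1.0]]
ft_force: [1.0, -0.2, -0.2]
finger_gap: 0.0851
grasp_force: 0.0
```

{"method": "play_rows", "body": {"commands": [{"slide":[0,0,-0.02],"delta_rot":[0,0,0.1]},{"slide":[0,-0.025,-0.02],"delta_rot":[0,0,0.054]},{"slide":[0,-0.04,0],"delta_rot":[0,0,0]},{"slide":[0,-0.025,0],"delta_rot":[0,0,0]},{"slide":[0,0,0],"delta_rot":[0,0,0]},{"slide":[0,0,0],"delta_rot":[0,0,0]}]}}

```text
t: 25.1
tool_pos: [0.4409, -0.0577, 0.2126]
tcp_rot: [[1.0, 0.001, 0.001], [0.001, -1.0, -0.001], [0.001, 0.001, -1.0]]
ft_force: [-0.1, 0.8, 0.6]
finger_gap: 0.086
grasp_force: 0.0
```

```bash
python3 - <<'E'
from h import *
go(.4825,-.0128,.07,0)
c=capture("wrist");save(c,"w8");cards(c,None)
tops(c,{"lhub":((.443,-.148),.033,.025),"large":((.4825,-.0128),.044,.035)})
u,v,X=cloud(c)
from scipy.optimize import least_squares
q0=np.array([.517,-.136,.018])
P=X[(np.linalg.norm(X-q0,axis=1)<.025)&(X[:,2]>.016)]
print("ball",least_squares(lambda q:np.linalg.norm(P-q,axis=1)-.015,q0,loss="soft_l1",f_scale=.001).x,len(P))
E
```

```text
t 25.1 at [440.9 -57.7 212.6] yaw 0.1 gap 0.086 F [-0.1  0.8  0.6] | slide mm [ 41.6 -44.9 142.5] rz rad 0.001
card c [ 490.2 -131.9] size [85.7 19.2] ang 1.2
card c [ 481.9 -335.6] size [127.1  67.5] ang 26.1
card c [ 478.8 -143. ] size [128.4  61. ] ang 9.0
card c [605.4 199. ] size [10.1 43.4] ang 17.8
lhub 887 mean [ 444.2 -147.9   33.1] encl 445.9 -148.7 r 20.2
large 1455 mean [484.3 -15.3  44.4] encl 483.6 -15.0 r 22.6
ball [ 0.51645831 -0.13787484  0.01851615] 966
```

View pics/w8.png

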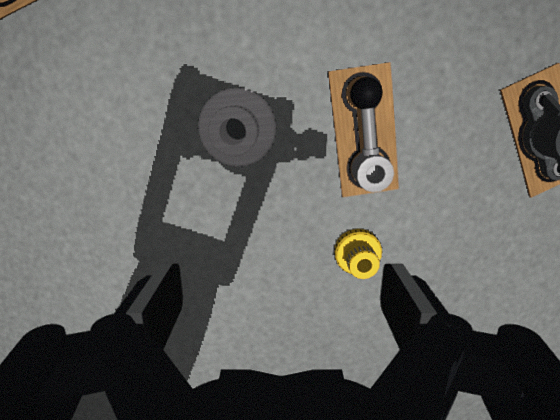

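The lever lies on its card (hub (375,173), ball (366,92)), about 1.5 mm off. The large dial is at (236,128).

{"method": "play_rows", "body": {"commands": [{"slide":[0.021,-0.021,0],"delta_rot":[0,0,0]},{"slide":[0.0215,-0.022,0.02],"delta_rot":[0,0,0]},{"slide":[0,0,0.045],"delta_rot":[0,0,0]},{"slide":[0,0,0.04],"delta_rot":[0,0,0]},{"slide":[0,0,0.025],"delta_rot":[0,0,0]},{"slide":[0,0,0.01],"delta_rot":[0,0,0]},{"slide":[0,0,0],"delta_rot":[0,0,0]},{"slide":[0,0,0],"delta_rot":[0,0,0]}]}}

```text
t: 25.95
tool_pos: [0.4847, -0.0157, 0.0735]
tcp_rot: [[1.0, -0.001, 0.002], [-0.001, -1.0, -0.001], [0.002, 0.001, -1.0]]
ft_force: [-0.3, 0.4, 0.1]
finger_gap: 0.0854
grasp_force: 0.0
```

```bash
python3 - <<'E'
from h import *
go(.4833,-.0142,.0185,0)
E
```

```text
t 25.95 at [484.7 -15.7  73.5] yaw -0.1 gap 0.0854 F [-0.3  0.4  0.1] | slide mm [-1.5 -1.5 55. ] rz rad -0.001
```

{"method": "play_rows", "body": {"commands": [{"slide":[-0.0013,-0.0015,0.025],"delta_rot":[0,0,0]},{"slide":[0,0,0.018],"delta_rot":[0,0,0]},{"slide":[0,0,0.008],"delta_rot":[0,0,0]},{"slide":[0,0,0.004],"delta_rot":[0,0,0]},{"slide":[0,0,0],"delta_rot":[0,0,0]},{"slide":[0,0,0],"delta_rot":[0,0,0]}]}}

```text
t: 26.55
tool_pos: [0.4833, -0.0136, 0.0184]
tcp_rot: [[1.0, -0.0, 0.002], [-0.0, -1.0, -0.0], [0.002, 0.0, -1.0]]
ft_force: [0.2, -0.3, 1.3]
finger_gap: 0.0856
grasp_force: 0.0
```

{"method": "play_rows", "body": {"commands": [{"slide":[0,0,0],"delta_rot":[0,0,0]},{"slide":[0,0,0],"delta_rot":[0,0,0]},{"slide":[0,0,0],"delta_rot":[0,0,0]},{"slide":[0,0,0],"delta_rot":[0,0,0]},{"slide":[0,0,0],"delta_rot":[0,0,0]},{"slide":[0,0,0],"delta_rot":[0,0,0]},{"slide":[0,0,0],"delta_rot":[0,0,0]}], "hand": 0.3, "grip_force": 60}}

```text
t: 27.25
tool_pos: [0.4827, -0.0135, 0.0181]
tcp_rot: [[1.0, -0.0, 0.001], [-0.0, -1.0, -0.0], [0.001, 0.0, -1.0]]
ft_force: [-1.3, -0.5, 6.1]
finger_gap: 0.0427
grasp_force: 61.1
```

{"method": "play_rows", "body": {"commands": [{"slide":[0,0,-0.01],"delta_rot":[0,0,0]},{"slide":[0,0,-0.025],"delta_rot":[0,0,0]},{"slide":[0,0,-0.035],"delta_rot":[0,0,0]},{"slide":[0,0,-0.03],"delta_rot":[0,0,0]},{"slide":[0,0,-0.01],"delta_rot":[0,0,0]},{"slide":[0.015,-0.025,0],"delta_rot":[0,0,0]},{"slide":[0.025,-0.037,0],"delta_rot":[0,0,0]},{"slide":[0.025,-0.037,0],"delta_rot":[0,0,0]}]}}

```text
t: 28.05
tool_pos: [0.5464, 0.0863, 0.126]
tcp_rot: [[1.0, -0.002, -0.002], [-0.002, -1.0, -0.0], [-0.002, 0.0, -1.0]]
ft_force: [0.8, -0.7, -2.5]
finger_gap: 0.0426
grasp_force: 61.8
```

{"method": "play_rows", "body": {"commands": [{"slide":[0.025,-0.037,0],"delta_rot":[0,0,0]},{"slide":[0.02,-0.037,0],"delta_rot":[0,0,0]},{"slide":[0.015,-0.02,0],"delta_rot":[0,0,0]},{"slide":[0,0,0],"delta_rot":[0,0,0]},{"slide":[0,0,0],"delta_rot":[0,0,0]}]}}

```text
t: 28.55
tool_pos: [0.6056, 0.1797, 0.1251]
tcp_rot: [[1.0, 0.001, -0.004], [0.001, -1.0, -0.001], [-0.004, 0.001, -1.0]]
ft_force: [-0.7, 0.3, -3.6]
finger_gap: 0.0426
grasp_force: 61.9
```

```bash
python3 - <<'E'
from h import *
go(.6473,.2191,.0215,0)
c=held();save(c,"w9");cards(c,None)
E
```

```text
t 28.55 at [605.6 179.7 125.1] yaw 0.1 gap 0.0426 F [-0.7  0.3 -3.6] | slide mm [ 42.1 -39.5 103.4] rz rad 0.001
-0.021 17 [ 35.3   0.5 -18.4]
-0.018 128 [ 36.1  -0.  -16.5]
-0.015 160 [ 35.3  -0.1 -13.6]
-0.012 340 [ 13.5   0.3 -10.4]
-0.009 459 [22.1  0.5 -7.2]
-0.006 6403 [22.1 -0.  -4.2]
-0.003 628 [14.3  0.5 -2.1]
0.0 369 [7.7 0.1 1.5]
0.003 406 [7.6 0.1 4.6]
0.006 523 [7.9 0.1 7.6]
0.009 593 [ 7.6 -0.  10.5]
0.012 645 [ 7.   0.1 13.5]
0.015 738 [ 7.8  0.  16.5]
0.018 780 [ 7.7 -0.  19.5]
0.021 942 [ 8.2  0.6 22.6]
0.024 6222 [ 4.  -0.1 26. ]
0.027 773 [ 4.4  0.8 27.9]
0.03 418 [ 6.3 -0.7 31.5]
card c [496.8 343.5] size [ 53.  104.7] ang 22.7
card c [648.8 217.8] size [76.1 79.5] ang 22.8
card c [647.6 217.4] size [100.4 101. ] ang 18.7
```

View pics/w9.png

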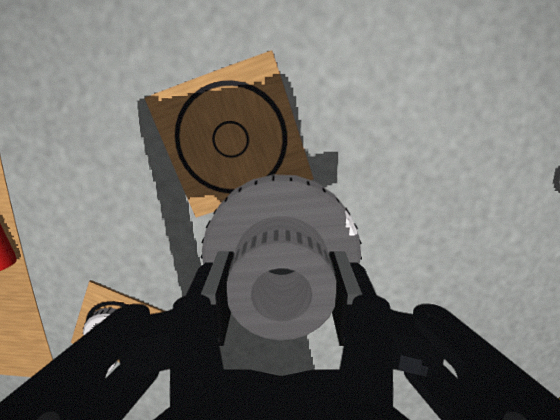

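Picture: the large dial is held upright at (282,260), with its card ring at (231,138).

{"method": "play_rows", "body": {"commands": [{"slide":[0.021,-0.019,0],"delta_rot":[0,0,0]},{"slide":[0.0207,-0.0197,0],"delta_rot":[0,0,0]},{"slide":[0,0,0.03],"delta_rot":[0,0,0]},{"slide":[0,0,0.035],"delta_rot":[0,0,0]},{"slide":[0,0,0.02],"delta_rot":[0,0,0]},{"slide":[0,0,0.007],"delta_rot":[0,0,0]},{"slide":[0,0,0],"delta_rot":[0,0,0]},{"slide":[0,0,0],"delta_rot":[0,0,0]}]}}

```text
t: 29.4
tool_pos: [0.6498, 0.2178, 0.0367]
tcp_rot: [[1.0, -0.001, 0.002], [-0.001, -1.0, 0.0], [0.002, -0.0, -1.0]]
ft_force: [1.0, -1.0, -3.3]
finger_gap: 0.0424
grasp_force: 62.0
```

```bash
python3 - <<'E'
from h import *
go(.647,.2183,.0212,0)
E
```

```text
t 29.4 at [649.8 217.8  36.7] yaw -0.1 gap 0.0424 F [ 1.  -1.  -3.3] | slide mm [-2.9 -0.5 15.5] rz rad -0.001
```

{"method": "play_rows", "body": {"commands": [{"slide":[-0.0025,-0.0005,0.006],"delta_rot":[0,0,0]},{"slide":[0,0,0.004],"delta_rot":[0,0,0]},{"slide":[0,0,0.002],"delta_rot":[0,0,0]},{"slide":[0,0,0.001],"delta_rot":[0,0,0]},{"slide":[0,0,0.001],"delta_rot":[0,0,0]},{"slide":[0,0,0.001],"delta_rot":[0,0,0]},{"slide":[0,0,0],"delta_rot":[0,0,0]},{"slide":[0,0,0],"delta_rot":[0,0,0]}]}}

```text
t: 30.2
tool_pos: [0.6464, 0.2189, 0.0211]
tcp_rot: [[1.0, -0.0, 0.0], [-0.0, -1.0, -0.0], [0.0, 0.0, -1.0]]
ft_force: [-3.4, -0.5, 4.0]
finger_gap: 0.0419
grasp_force: 62.6
```

{"method": "play_rows", "body": {"commands": [{"slide":[0,0,0],"delta_rot":[0,0,0]},{"slide":[0,0,0],"delta_rot":[0,0,0]},{"slide":[0,0,0],"delta_rot":[0,0,0]},{"slide":[0,0,-0.005],"delta_rot":[0,0,0]},{"slide":[0,0,-0.025],"delta_rot":[0,0,0]},{"slide":[0,0,-0.045],"delta_rot":[0,0,0]},{"slide":[0,0,-0.045],"delta_rot":[0,0,0]},{"slide":[0,0,-0.045],"delta_rot":[0,0,0]}], "hand": 1}}

```text
t: 31.0
tool_pos: [0.6463, 0.2187, 0.1872]
tcp_rot: [[1.0, -0.0, 0.0], [-0.0, -1.0, 0.0], [0.0, -0.0, -1.0]]
ft_force: [0.4, -0.4, -0.2]
finger_gap: 0.0856
grasp_force: 0.0
```

{"method": "play_rows", "body": {"commands": [{"slide":[-0.03,0,-0.02],"delta_rot":[0,0,0]},{"slide":[-0.04,0,-0.02],"delta_rot":[0,0,0]},{"slide":[-0.04,0,0],"delta_rot":[0,0,0]},{"slide":[-0.03,0,0],"delta_rot":[0,0,0]},{"slide":[-0.02,0,0],"delta_rot":[0,0,0]},{"slide":[0,0,0],"delta_rot":[0,0,0]},{"slide":[0,0,0],"delta_rot":[0,0,0]}]}}

```text
t: 31.7
tool_pos: [0.4869, 0.219, 0.2261]
tcp_rot: [[1.0, 0.0, 0.002], [0.0, -1.0, 0.0], [0.002, -0.0, -1.0]]
ft_force: [0.5, -0.2, 0.8]
finger_gap: 0.0856
grasp_force: 0.0
```

```bash
python3 - <<'E'
from h import *
c=capture("wrist");cards(c,None)
tops(c,{"large":((.647,.218),.047,.035),"small":((.472,.334),.041,.03)})
c=capture("top");cards(c,None)
tops(c,{"large":((.647,.218),.047,.035),"small":((.472,.334),.041,.03),"lhub":((.443,-.148),.033,.025),"boss":((.4816,-.335),.047,.035)})
a=c["pixels"][110:300,90:490,::-1]
cv2.imwrite("pics/end.png",cv2.resize(a,(800,380),interpolation=cv2.INTER_CUBIC))
E
```

```text
card c [472.5 332.1] size [77.1 76.6] ang 64.7
card c [633.2 212.7] size [ 70.  100.8] ang 18.9
large 614 mean [633.1 218.5  47.1] encl 639.6 218.6 r 20.5
small 677 mean [472.1 333.8  41. ] encl 471.3 334.6 r 16.1
card c [428.6 708.7] size [72.2 46.4] ang 89.6
card c [465.8 320.7] size [47.8 75.4] ang 65.2
card c [ 468.  -484.1] size [54.8 53.3] ang 58.8
card c [468. 482.] size [140.3  98.5] ang 8.1
card c [ 478.6 -141.5] size [128.1  60.5] ang 8.8
card c [ 481.6 -334.9] size [125.6  67.6] ang 26.2
card c [647.  219.5] size [100.6 100.2] ang 18.4
large 182 mean [647.  218.7  47.7] encl 646.7 219.0 r 22.7
small few 0
lhub 127 mean [ 441.8 -146.1   33.4] encl 444.0 -145.3 r 19.8
boss 174 mean [ 480.3 -332.5   47. ] encl 480.9 -333.1 r 22.4
```

View pics/end.png

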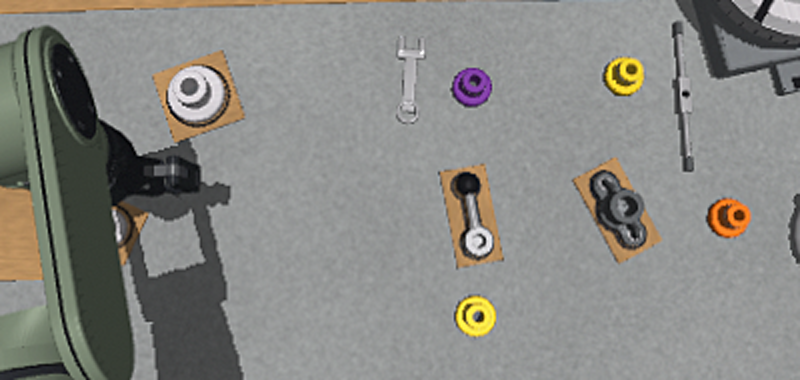

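All four parts are on their cards within about 2 mm: large dial (197,95), lever (472,212), bracket (618,208), and the small dial as checked by the wrist camera. The spanner hasn't moved.

```bash
python3 -c "
from station import *
print(hand_in())"
```

```text
the job is handed in; nothing more can be done
None
```

The job is handed in: all four parts were set down and released on their own outlines, each about 2 mm or less off by camera, and neither the spanner nor the screwdriver was touched; the judge's result was not shown.

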